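Stamp a wax block in the locking pliers

TASK

Stamp the loose cream wax block: slide it lengthwise into the jaws of the bench pliers until it is pressed gently but firmly home against the black depth stop, then squeeze the blue handles over centre so that they lock, and let go so the brass die presses the block by itself for a full second or more. Then pull the red release lever until the jaws spring open and let it go, leaving the block home in the open jaws; do not ram the block against the stop, do not tip it over, and leave everything else on the bench where it is.

Things in the scene. Friction and masses are not known exactly. Their poses are not given: they have to be found in the camera images.
- plier: bench locking pliers lying flat (parts swing parallel to the bench), bolted down, 280 mm long, 65 tall. Origin: on the bench under the pivot; +y to the jaw mouth, -y to the handles, z up; yaw within 0.25. Fixed blue handle: x 25 to 43 mm, y -18 to -158, z 22 to 52. The moving handle, on the -x side, squeezes towards +x. The red release lever lies between them, its tail past their ends
- mouth (a point): on the bench, middle of the jaw mouth; fixed to the pliers, axes parallel, plier frame (5, 125, 0) mm. Fixed jaw: flat face at plier x = 28 mm, y 0 to 100, z 12 to 46, then a tip flared outward to (50, 123). Moving jaw: on the -x side, ends at plier y = 95, its open tip near x = -81. The block slides on the bench itself between them
- nest (a point): on the bench at the foot of the black depth stop's face, in the jaw throat; axes parallel to the pliers', plier frame (5, 35, 0) mm. With the block fully home against the stop and flush with the fixed jaw, the block's origin is at (0, 45, 0) mm from here
- stop: black depth stop fixed between the jaws, 46 mm wide, z 12 to 42; its flat face at plier y = 35 mm looks to plier +y. Origin and axes = those of the pliers
- die: brass stamping die, face 34 by 32 mm, sprung (3 N per mm) on the moving jaw, facing the fixed jaw. Origin at the moving jaw's pivot, plier frame (-55, 0, 0) mm; the face is centred 70 mm from there towards the mouth, 29 mm up. Open, it leaves about 54 mm clear to the fixed jaw; locked, it presses the block with about 10 N
- handle (a joint): moving blue handle, rad: 0 = sprung fully open, 0.40 = squeezed in on its end stop. Hinge (vertical) at plier (-30, -10) mm; a straight bar 16 mm wide, z 22 to 52, 170 long, along plier -y at 0.40, tip turned outward (to -x) at 0. Resistance peaks near 15 N at the grip point about midway, before dead centre at 0.30; past that it snaps to 0.40 and stays locked; let go sooner, it springs open
- handle_grip (a point): on the moving handle's centreline, 140 mm from its hinge, 37 mm above the bench; its axes turn with the handle (x across it, y along it towards the hinge). In the locked state it takes about 10 N here to pull the handle back
- lever (a joint): red release lever, rad: 0 = at rest (sprung back there), 0.45 = pulled fully. Hinge (vertical) at plier (8, -50) mm; pull its tail towards plier -x. With the handles locked its spur meets the moving handle at about 0.04 and pushes it back through dead centre at about 0.2 to 0.25, with about 5 N at the tail; the handles then spring open
- lever_tail (a point): centre of the lever's tail, an upright red tab 9 mm thick (x), 45 long (y), z 25 to 65, 155 mm from the lever's hinge; at rest at plier (8, -205, 45) mm. The fixed handle ends at plier y = -158 and the moving one at -180 when locked, so there is free bench on the tab's +x side
- block: cream wax sample block, 46 mm (its x) by 90 mm (its y) by 50 mm tall, about 0.2 kg, loose on the bench beyond the jaw mouth, long side roughly along world y. Origin: centre of its underside
- tape: roll of amber tape lying flat, 90 mm across, 45 mm tall; bystander, origin under its centre
- cutter: red craft cutter lying flat, 155 mm long, 12 mm thick; bystander, origin under the handle's middle
- offcut: pinkish wax offcut 70 x 100 x 45 mm; bystander, origin under its centre
- offcut2: cream wax offcut 90 x 110 x 55 mm; bystander, origin under its centre
- giftbox: light blue box 85 x 85 x 75 mm; bystander, origin under its centre
- straws: clear cup of yellow straws, 84 mm across, 190 mm tall; bystander, origin under its centre
- gluegun: green and black glue gun lying on its side, about 160 x 115 x 40 mm; bystander, origin near its middle
There are look-alikes about, which are no part of the job. Leave any orange or turquoise look-alike of the block alone.

How it is judged:
By the outcome, as a careful person would: the job done as asked, in the order asked, and still so for the second after the job is handed in, with the robot touching nothing.
It also fails if it takes over 72 s, if anything falls off the work surface, if the arm or the gripper's body presses on something with over 40 N, if the wrist force passes 120 N, or if a joint passes its speed limit or range.

ROBOT

A 6-joint arm with a two-finger parallel gripper is mounted at the origin on the work surface. World frame = base frame: x ahead of the robot, y to its left, z up, the work surface at z = 0. Lengths are in mm, angles in degrees, forces in N, time in s.
With the tool pointing down it reaches from about 350 to 850 mm from the base axis. Payload 8.1 kg.
Tool frame: the origin (TCP) lies at the very end of the fingers, on their centre line; the grasp point (between the pads) lies 19 mm behind it (r.grip_point_offset is the distance from the TCP to the grasp point, in mm); z points along the fingers, y is the line along which they close (so a half turn about z gives the same grasp; the last joint's range is limited). The gripper opens to 85 mm and grips with 20 to 120 N. Pads are 22 mm wide; open, the fingers measure 114 mm over their backs; the gripper's body (76 mm by 85 mm) begins 54 mm behind the grasp point. The pads swing forward as they close: fully open they stand 13 mm farther back than shut.
Start: joints at [68.847, 7.471, 85.268, -0, 87.261, -4.893], TCP at [167.981, 576.01, 231.292] pointing down, gripper open.
Joint ranges: [-169.43, 169.43], [-51.17, 129.36], [1.28, 143.12], [-76.62, 256.62], [0, 156.53], [-152.29, 152.29]. Speed limits (degrees/s): [136.94, 136.94, 159.86, 180, 180, 180].

INTERFACE

Orientations are given as [roll, pitch, yaw] about the fixed x, y, z axes, in that order (R = Rz(yaw) Ry(pitch) Rx(roll)).
In Python, from bench import status, eyes, r gives the robot as it stands.
- The arm moves only by the shell command python3 -m handwheel 'ROWS' [FORCE]. ROWS is a JSON object whose one key "series" holds a list that holds one entry, the list of rows, each a list of 7 numbers: the shift along the tool's x, y, z in cm, then the turn, a rotation vector about the tool's x, y, z in rad, then the opening, from 0 (shut) to 1 (fully open). In form: {"series": [[[tx, ty, tz, rx, ry, rz, claw], ...]]}. A call has 1 to 12 rows; each row is the pose to reach, as a shift and turn from the pose commanded when the call began, along the tool's axes at that moment; what a row does not reach only later rows make up. A row lasts 1/8 s, in which the tool goes at most 62.5 mm and 10.7 degrees, less where a joint would pass 70% of its speed; a pose out of reach is approached as far as the arm can. A call with a gripper value outside its range is refused whole. The fingers move at their own pace and stop on an object; FORCE is the grip in N (left out, the last holds). Time passes only in rows, so rows that repeat a pose let the fingers close. It gives the time, the measured TCP pose, the force, the opening and the grip force at its end, in the units of the state.
- status.sense(): the state, without advancing time (a new reading comes with each control period).
- eyes.snapshot(name): name is "scene" or "side" or "wrist"; returns a dict with "img" (420x560x3 uint8, red, green, blue), "mtx" (3x3 intrinsics, pixels), "R" (3x3) and "t" (3): a world point X has camera coordinates R X + t. Camera axes: x right, y down, z forward; pixel columns grow to the right and rows downward; lengths in mm; the calibration is good to about 2 mm. A picture is of the moment at which its call begins. There is no depth.
- r.hand_in(): hands the job in; it is judged then, once.
The state is a dict: "time": time; "joint_pos": joint angles; "qd": joint speeds; "joint_efforts": joint torques, N m; "tool_pos": TCP position; "tcp_rot": TCP orientation; "ft_force": force on the tool from outside, world axes, zero at the start; "wrist_torque": the same for the moment, N m; "finger_gap": finger opening in mm; "grip_force": force on a finger pad.
Only numpy, scipy, OpenCV 4.12 (cv2) and the standard library are available. Lean on these libraries where they do the work, as an engineer would, in place of code of your own. Each camera call takes 0.05 s, during which the arm holds its last target. There are 200 camera calls.

## Working session

There is one attempt and no reset: what is moved stays moved. The work goes in short steps, Python scripts to look and compute and a shell command to move; the robot and the scene stay as the last step left them, time stands still between calls to the robot, and variables do not carry over. Pictures are saved under pics/ and viewed, at most 10 in all, crops included, and the job is handed in when it is done.

```bash
mkdir -p pics; ls; python3 - <<'E'
from bench import status, eyes, r
import cv2,numpy as np
for n in("scene","side"):
    s=eyes.snapshot(n); cv2.imwrite(f"pics/{n}0.png",s["img"][:,:,::-1]); np.savez(f"pics/{n}0.npz",**s)
    print(n,-s["R"].T@s["t"])
print(status.sense())
E
```

```text
pics
scene [1295.14702026   48.30464846  685.96260025]
side [ 348.00433386 -564.62732435  830.76444628]
{'time': 0.1, 'joint_pos': array([ 6.88466305e+01,  7.51137045e+00,  8.53237048e+01,  3.55177055e-04,
        8.72626673e+01, -4.89402308e+00]), 'qd': array([-0.04396938, -0.16408461, -0.07638242,  0.03485797, -0.08282651,
       -0.08614687]), 'joint_efforts': array([ 1.93435117e-03, -5.70956862e+01, -5.01939690e+01,  5.90253103e-05,
        8.18283996e-03, -2.48685740e-05]), 'tool_pos': array([167.79414459, 575.53289309, 230.33682429]), 'tcp_rot': array([-1.79902644e+02, -8.69215221e-03,  1.63740629e+02]), 'ft_force': array([ 0.41179349, -0.35384773, -0.37050308]), 'wrist_torque': array([-0.03950981, -0.04282155, -0.0774301 ]), 'grip_force': 0.0, 'finger_gap': 85.23284472437366}
```

View pics/scene0.png

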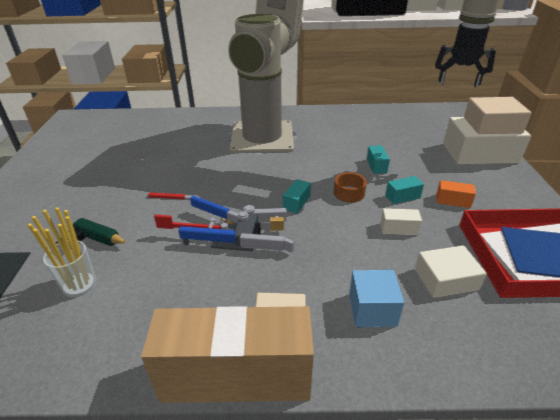

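View pics/side0.png

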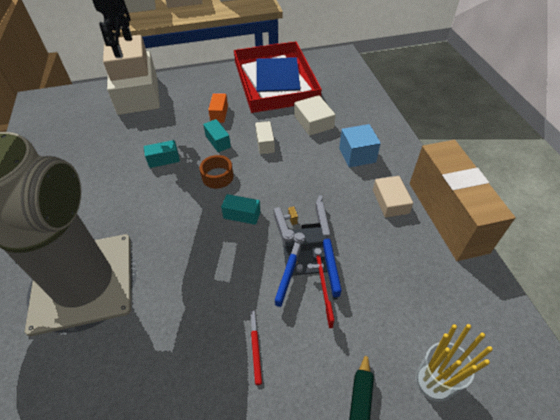

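The scene view shows the pliers at about (235,225) with the mouth to the right (+y), the target block at (401,222), and tape at (349,187). In the side view the pliers are at (310,250) and the block at (265,137). Next I'll enlarge and mask.

```bash
cat > h.py <<'E'
import numpy as np,cv2
def load(n): 
    d=np.load(f"pics/{n}.npz"); return {k:d[k] for k in d.files}
def ray(s,px,z):
    d=s["R"].T@np.linalg.inv(s["mtx"])@np.array([px[0],px[1],1.]); c=-s["R"].T@s["t"]
    return c+d*(z-c[2])/d[2]
def proj(s,X):
    p=s["mtx"]@(s["R"]@np.asarray(X,float)+s["t"]); return p[:2]/p[2]
def mask(s,lo,hi,box=None):
    m=cv2.inRange(cv2.cvtColor(s["img"],cv2.COLOR_RGB2HSV),lo,hi)
    if box:
        k=np.zeros_like(m); x0,y0,x1,y1=box; k[y0:y1,x0:x1]=1; m=m*k
    return m
def blobs(m,amin=15):
    c,_=cv2.findContours(m,cv2.RETR_EXTERNAL,cv2.CHAIN_APPROX_NONE)
    return sorted([k for k in c if cv2.contourArea(k)>amin],key=cv2.contourArea,reverse=True)
E
python3 - <<'E'
from h import *
a=load("scene0");b=load("side0")
A=cv2.resize(a["img"][180:260,140:300],(800,400),interpolation=cv2.INTER_CUBIC)
B=cv2.resize(b["img"][190:340,240:360],(480,600),interpolation=cv2.INTER_CUBIC)
C=cv2.resize(b["img"][110:170,240:304],(320,300),interpolation=cv2.INTER_CUBIC)
D=cv2.resize(a["img"][195:250,370:434],(320,275),interpolation=cv2.INTER_CUBIC)
cv2.imwrite("pics/c1.png",A[:,:,::-1])
o=np.zeros((600,800,3),np.uint8);o[:,:480]=B;o[:300,480:]=C;o[300:575,480:]=D
cv2.imwrite("pics/c2.png",o[:,:,::-1])
for n,s,bx in(("scene",a,(140,180,300,260)),("side",b,(260,220,350,335))):
  for c,lo,hi in(("blue",(105,150,60),(125,255,255)),("red",(0,170,80),(6,255,255))):
    for k in blobs(mask(s,lo,hi,bx)): print(n,c,cv2.contourArea(k),cv2.minAreaRect(k),cv2.approxPolyDP(k,1.5,True)[:,0].tolist())
for n,s,bx in(("scene",a,(375,200,428,245)),("side",b,(248,112,282,160))):
    m=mask(s,(10,20,80),(35,120,255),bx)
    for k in blobs(m,100): print(n,"block",cv2.approxPolyDP(k,1.5,True)[:,0].tolist())
E
```

```text
scene blue 581.5 ((206.56092834472656, 234.147216796875), (55.71519470214844, 12.040751457214355), 4.085616588592529) [[179, 229], [180, 236], [183, 238], [234, 241], [233, 230], [180, 227]]
scene blue 321.5 ((208.78765869140625, 206.23287963867188), (39.79399490356445, 9.714415550231934), 20.556045532226562) [[191, 197], [193, 205], [226, 217], [225, 212], [228, 209], [194, 196]]
scene red 211.0 ((180.66156005859375, 223.20770263671875), (52.962833404541016, 11.65926456451416), 7.125016689300537) [[155, 215], [157, 226], [172, 227], [180, 224], [207, 226], [173, 223], [170, 220], [170, 216]]
scene red 104.5 ((166.035888671875, 195.3176727294922), (34.16324234008789, 4.099588871002197), 3.012787342071533) [[149, 194], [149, 196], [175, 196], [183, 198], [183, 195]]
side blue 460.0 ((331.3756103515625, 267.41949462890625), (58.66815185546875, 9.498652458190918), 77.90524291992188) [[324, 239], [323, 247], [333, 296], [338, 296], [340, 285], [330, 240]]
side blue 357.5 ((285.4126892089844, 279.6335144042969), (8.507033348083496, 53.448795318603516), 17.927919387817383) [[293, 254], [289, 256], [275, 298], [277, 305], [281, 304], [293, 270], [296, 257]]
side red 189.0 ((325.86541748046875, 295.8269348144531), (60.79600524902344, 6.079599857330322), 78.69007110595703) [[320, 266], [319, 272], [330, 326], [333, 316], [330, 302], [326, 299], [327, 296]]
side red 19.5 ((318.5, 260.0), (8.0, 3.0), 90.0) [[317, 256], [317, 262], [320, 264], [320, 257]]
scene block [[383, 209], [380, 223], [383, 233], [417, 234], [421, 221], [418, 210]]
side block [[256, 123], [259, 151], [261, 153], [273, 152], [274, 144], [270, 123]]
```

View pics/c1.png

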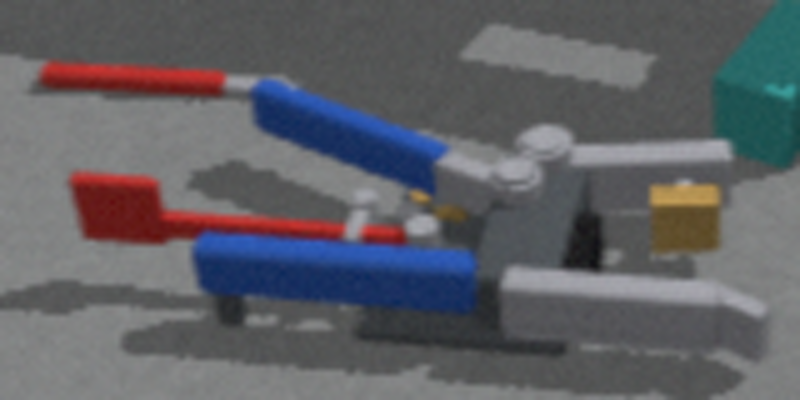

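View pics/c2.png

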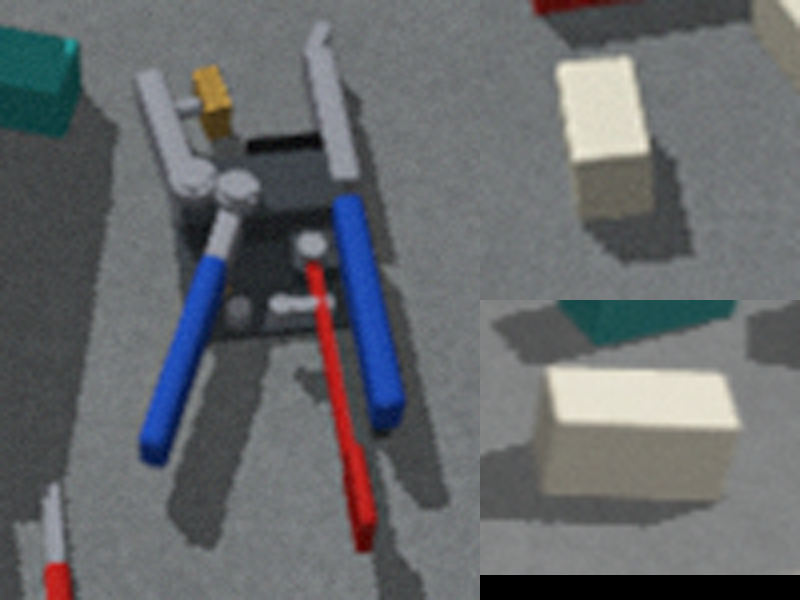

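The crops show clear top-face corners for the fixed handle, fixed jaw, lever tab, stop and block. I'll cast these corners onto their planes and fit rigidly.

```bash
cat > fit.py <<'E'
from h import *
a=load("scene0");b=load("side0")
f=lambda c,o,k,off=(0,0):((c[0]-off[0]+.5)/k-.5+o[0],(c[1]-off[1]+.5)/k-.5+o[1])
S=lambda c,z:ray(b,f(c,(240,190),4),z)[:2]
A=lambda c,z:ray(a,f(c,(140,180),5),z)[:2]
P=[("s",S((335,198),52),(25,-18)),("s",S((360,195),52),(43,-18)),("s",S((403,393),52),(43,-158)),("s",S((374,407),52),(25,-158)),
("s",S((309,52),46),(28,100)),("s",S((335,178),46),(28,0)),("s",S((247,139),42),(-18,35)),("s",S((363,515),65),(8,-227.5)),
("a",A((202,234),52),(25,-158)),("a",A((473,250),52),(25,-18)),("a",A((510,268),46),(28,0)),("a",A((715,283),46),(28,100)),("a",A((72,173),65),(8,-227.5)),("a",A((158,178),65),(8,-182.5))]
for w in("s","a","sa"):
    q=[p for p in P if p[0] in w]; W=np.array([p[1] for p in q]);L=np.array([p[2] for p in q],float)
    l0,w0=L.mean(0),W.mean(0); H=(L-l0).T@(W-w0); th=np.arctan2(H[0,1]-H[1,0],H[0,0]+H[1,1])
    R=np.array([[np.cos(th),-np.sin(th)],[np.sin(th),np.cos(th)]]); o=w0-R@l0
    print(w,"origin",o.round(1),"yaw",th.round(4)); print((W-(L@R.T+o)).round(1).tolist())
sc=[(548,368),(725,374),(738,430),(552,427)];si=[(557,63),(632,57),(650,150),(577,160)]
B1=np.array([ray(a,f(c,(370,195),5,(480,300)),50)[:2] for c in sc]);B2=np.array([ray(b,f(c,(240,110),5,(480,0)),50)[:2] for c in si])
for B in(B1,B2):
    print("block",B.round(1).tolist(),B.mean(0).round(1),[np.linalg.norm(B[i]-B[i-1]).round(1) for i in range(4)],cv2.minAreaRect(B.astype(np.float32)))
E
python3 fit.py
```

```text
s origin [541.1 -29.7] yaw -0.1507
[[0.6, -3.3], [-2.4, -2.2], [0.7, 7.5], [0.8, 0.6], [-0.4, -4.0], [0.9, -2.9], [-0.8, -0.6], [0.6, 4.9]]
a origin [542.4 -31.4] yaw -0.1498
[[4.9, 3.5], [-0.6, -1.7], [0.5, -1.3], [-1.2, -2.1], [-1.0, 1.2], [-2.6, 0.5]]
sa origin [541.6 -30.5] yaw -0.1494
[[0.0, -2.6], [-3.0, -1.5], [-0.1, 8.2], [0.1, 1.4], [-0.8, -3.3], [0.4, -2.2], [-1.2, 0.2], [-0.2, 5.7], [5.7, 2.5], [0.2, -2.7], [1.3, -2.3], [-0.4, -3.1], [-0.3, 0.3], [-1.8, -0.5]]
block [[488.4, 319.6], [495.9, 407.4], [540.0, 401.0], [535.3, 311.3]] [514.9 359.8] [np.float64(47.6), np.float64(88.1), np.float64(44.6), np.float64(89.9)] ((515.5692749023438, 359.3236083984375), (92.43359375, 47.3845329284668), 85.15592956542969)
block [[494.2, 409.3], [539.4, 403.3], [530.8, 317.9], [488.0, 320.2]] [513.1 362.7] [np.float64(89.3), np.float64(45.5), np.float64(85.8), np.float64(42.8)] ((513.7943115234375, 363.1390686035156), (89.32585144042969, 45.46046829223633), 86.0080337524414)
```

```bash
cat >> h.py <<'E'
def rel(T,yaw,cur=None):
    """tool-frame shift (cm) and z turn (rad) to reach world T, yaw(deg); tool stays vertical"""
    from scipy.spatial.transform import Rotation as Ro
    if cur is None:
        from bench import status
        s=status.sense(); cur=(s["tool_pos"],s["tcp_rot"])
    R0=Ro.from_euler("xyz",cur[1],degrees=True); R1=Ro.from_euler("xyz",[180,0,yaw],degrees=True)
    return (R0.inv().apply(np.array(T)-cur[0])/10).round(2),(R0.inv()*R1).as_rotvec().round(3)
O=np.array([541.6,-30.5]);TH=-0.1497
def pl(x,y): c,s=np.cos(TH),np.sin(TH); return O+np.array([c*x-s*y,s*x+c*y])
E
python3 - <<'E'
from h import *
a=load("scene0");b=load("side0")
for n,s in(("scene",a),("side",b)):
    for c,lo,hi in(("teal",(80,100,30),(95,255,255)),("tape",(3,120,40),(14,230,200))):
        for k in blobs(mask(s,lo,hi,(140,90,440,230)),100):
            p=cv2.approxPolyDP(k,2,True)[:,0]; print(n,c,[(q.tolist(),ray(s,q,0)[:2].round().tolist()) for q in p])
c0=(np.array([167.98,576.01,231.29]),[180,0,163.74])
print(rel([517,394,120],85.1,c0)); print("home",pl(5,80),"pre",pl(5,102))
E
```

```text
scene teal [([423, 183], [307.0, 485.0]), ([415, 176], [269.0, 472.0]), ([389, 181], [294.0, 387.0]), ([386, 196], [369.0, 361.0]), ([393, 203], [402.0, 373.0]), ([420, 196], [372.0, 457.0])]
scene teal [([308, 182], [291.0, 144.0]), ([296, 180], [279.0, 108.0]), ([284, 193], [345.0, 70.0]), ([283, 206], [407.0, 66.0]), ([287, 210], [426.0, 77.0]), ([298, 211], [431.0, 107.0]), ([309, 196], [362.0, 142.0])]
scene teal [([369, 146], [80.0, 368.0]), ([367, 158], [158.0, 346.0]), ([373, 172], [243.0, 349.0]), ([386, 172], [244.0, 389.0]), ([388, 157], [155.0, 416.0]), ([382, 146], [82.0, 412.0])]
scene tape [([337, 175], [256.0, 236.0]), ([334, 193], [350.0, 215.0]), ([338, 198], [374.0, 223.0]), ([355, 201], [390.0, 269.0]), ([363, 196], [367.0, 296.0]), ([366, 181], [291.0, 318.0]), ([361, 175], [258.0, 309.0]), ([351, 172], [240.0, 281.0])]
side teal [([227, 194], [368.0, 188.0]), ([221, 205], [346.0, 153.0]), ([223, 217], [345.0, 111.0]), ([255, 223], [423.0, 71.0]), ([259, 214], [439.0, 98.0]), ([259, 201], [448.0, 142.0])]
side teal [([173, 140], [240.0, 452.0]), ([144, 146], [152
[... 166 characters left out ...]
67.0]), ([230, 146], [407.0, 380.0]), ([228, 134], [410.0, 436.0]), ([216, 120], [383.0, 515.0])]
side tape [([210, 156], [342.0, 351.0]), ([203, 160], [320.0, 339.0]), ([199, 167], [305.0, 313.0]), ([204, 183], [312.0, 245.0]), ([210, 187], [326.0, 226.0]), ([226, 185], [371.0, 222.0]), ([232, 178], [391.0, 245.0]), ([230, 161], [397.0, 315.0]), ([225, 156], [386.0, 340.0])]
side tape [([225, 94], [433.0, 648.0]), ([221, 110], [407.0, 563.0]), ([208, 109], [365.0, 579.0]), ([210, 119], [365.0, 525.0]), ([224, 121], [408.0, 503.0]), ([227, 107], [429.0, 574.0])]
(array([-38.6 ,  -7.7 ,  11.13]), array([-0.   , -0.   ,  1.373]))
home [558.47539888  47.85956172] pre [561.75651176  69.61351075]
```

```bash
python3 -m handwheel '{"series":[[[-4.3,-0.9,1.2,0,0,0.153,1],[-8.6,-1.7,2.5,0,0,0.306,1],[-12.9,-2.6,3.7,0,0,0.458,1],[-17.2,-3.4,5,0,0,0.61,1],[-21.5,-4.3,6.2,0,0,0.763,1],[-25.8,-5.1,7.4,0,0,0.915,1],[-30,-6,8.7,0,0,1.068,1],[-34.3,-6.9,9.9,0,0,1.22,1],[-38.6,-7.7,11.1,0,0,1.373,1],[-38.6,-7.7,11.1,0,0,1.373,1]]]}' 30
python3 - <<'E'
from h import *
print(rel([517,394,10],85.1))
from bench import eyes
s=eyes.snapshot("wrist");cv2.imwrite("pics/w1.png",s["img"][:,:,::-1])
m=mask(s,(10,15,120),(35,120,255)); 
for k in blobs(m,300): 
    p=cv2.approxPolyDP(k,3,True)[:,0]; print([ray(s,q,50)[:2].round(1).tolist() for q in p])
E
```

```text
time: 1.35
tool_pos: [518.5, 391.3, 118.1]
tcp_rot: [-179.9, 0.1, 84.8]
ft_force: [-0.3, -0.2, 0.5]
finger_gap: 85.4
grip_force: 0.0
(array([ 0.29, -0.15, 10.81]), array([-0.002,  0.002, -0.006]))
[[699.3, 482.6], [612.7, 466.7], [627.7, 382.4], [653.0, 362.4], [715.5, 372.8]]
[[500.8, 417.5], [493.8, 406.6], [486.5, 322.6], [528.8, 316.9], [537.7, 389.9], [535.8, 413.5]]
```

View pics/w1.png

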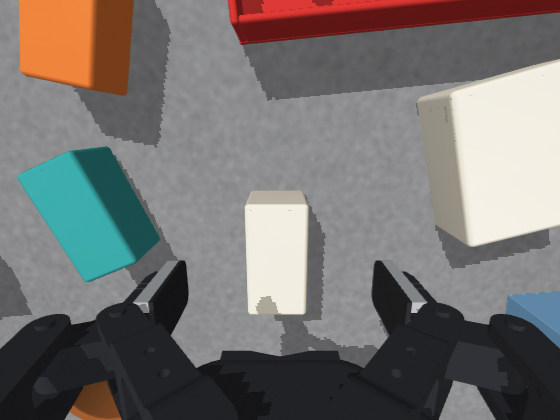

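The block's top face runs from (246,205) to (306,314), centred between the fingers. It agrees with the other views: centre (513,362), yaw −4.8°. The teal piece is clear of the left finger, so I'm descending to grasp.

```bash
python3 -m handwheel '{"series":[[[0.2,-0.1,3,0,0,0,1],[0.3,-0.2,7,0,0,0,1],[0.3,-0.2,9.8,0,0,0,1],[0.3,-0.2,10.7,0,0,0,1],[0.3,-0.2,10.7,0,0,0,0.3],[0.3,-0.2,10.7,0,0,0,0.3],[0.3,-0.2,10.7,0,0,0,0.3],[0.3,-0.2,10.7,0,0,0,0.3],[0.3,-0.2,10.5,0,0,0,0.3],[0.3,-0.2,10.2,0,0,0,0.3]]]}' 30
python3 - <<'E'
from h import *
# block origin 33 mm ahead of grasp; block y axis = plier y; via point and pre-insert
d=np.array([-np.sin(TH),np.cos(TH)])
for c in((5,165),(5,104)):
    g=pl(*c)+d*33; print(g,rel([g[0],g[1],15],90+np.degrees(TH)))
E
```

```text
time: 2.65
tool_pos: [514.8, 396.8, 17.9]
tcp_rot: [-180.0, 0.0, 85.1]
ft_force: [-0.6, 0.7, -1.5]
finger_gap: 45.8
grip_force: 31.3
[576.07409522 164.53983377] (array([-22.61,   8.1 ,   0.3 ]), array([-0.001,  0.001,  0.064]))
[566.97646406 104.22206602] (array([-28.7 ,   7.71,   0.31]), array([-0.001,  0.001,  0.064]))
```

```bash
python3 -m handwheel '{"series":[[[-3,1.1,0,0,0,0.008,0.3],[-6.5,2.3,0,0,0,0.02,0.3],[-10,3.5,0,0,0,0.03,0.3],[-13.5,4.8,0,0,0,0.04,0.3],[-17,6,0,0,0,0.05,0.3],[-20.5,7.2,0,0,0,0.06,0.3],[-22,7.8,0,0,0,0.064,0.3],[-22.6,7.8,0,0,0,0.064,0.3],[-22.6,7.8,0.4,0,0,0.064,0.3]]]}' 30
python3 - <<'E'
from h import *
from bench import eyes
d=np.array([-np.sin(TH),np.cos(TH)])
g=pl(2.5,104)+d*34; print(g,rel([g[0],g[1],13.5],90+np.degrees(TH)))
s=eyes.snapshot("side");np.savez("pics/s2.npz",**s)
a=eyes.snapshot("scene")
S=cv2.resize(s["img"][130:280,230:370],(560,600),interpolation=cv2.INTER_CUBIC)
o=np.zeros((600,800,3),np.uint8);o[:,:500]=S[:,30:530];o[:300,500:]=cv2.resize(a["img"][170:260,230:320],(300,300),interpolation=cv2.INTER_CUBIC)
cv2.imwrite("pics/s2.png",o[:,:,::-1])
E
```

```text
time: 3.78
tool_pos: [573.7, 165.7, 15.2]
tcp_rot: [180.0, -0.0, 81.4]
ft_force: [-19.2, -9.1, 40.6]
finger_gap: 45.6
grip_force: 36.5
[564.65356589 105.58373562] (array([-6.08,  0.  ,  0.17]), array([ 0., -0., -0.]))
```

View pics/s2.png

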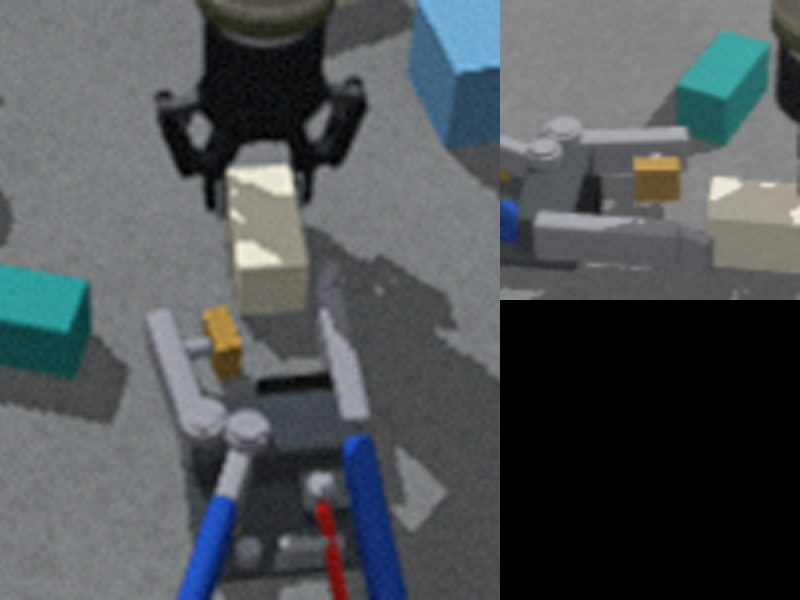

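The block's nose at (270,290) lines up with the gap between the die at (240,340) and the fixed jaw at (325,320). It's pressing on the bench, so I'll raise it slightly and then slide in.

```bash
python3 -m handwheel '{"series":[[[0,0,-0.25,0,0,0,0.3],[0,0,-0.25,0,0,0,0.3]]]}' 30
python3 -m handwheel '{"series":[[[-1,0,0,0,0,0,0.3],[-2,0,0,0,0,0,0.3],[-3,0,0,0,0,0,0.3],[-3,0,0,0,0,0,0.3]]]}' 30
```

```text
time: 4.12
tool_pos: [573.3, 166.3, 16.7]
tcp_rot: [-180.0, -0.0, 81.5]
ft_force: [-0.2, 0.1, -3.6]
finger_gap: 45.3
grip_force: 31.5
time: 4.62
tool_pos: [568.9, 134.5, 16.7]
tcp_rot: [-180.0, 0.0, 81.3]
ft_force: [-0.6, -0.4, -3.0]
finger_gap: 45.6
grip_force: 31.5
```

```bash
python3 -m handwheel '{"series":[[[-0.8,0,0,0,0,0,0.3],[-1.6,0,0,0,0,0,0.3],[-2.4,0,0,0,0,0,0.3],[-2.8,0,0,0,0,0,0.3],[-2.8,0,0.1,0,0,0,0.3],[-2.8,0,0.1,0,0,0,0.3]]]}' 30
python3 - <<'E'
from h import *
from bench import eyes
print(rel([*(pl(2.5,104)+np.array([-np.sin(TH),np.cos(TH)])*34),15],90+np.degrees(TH)))
s=eyes.snapshot("wrist");cv2.imwrite("pics/w2.png",s["img"][:,:,::-1])
E
```

```text
time: 5.38
tool_pos: [564.8, 108.1, 15.7]
tcp_rot: [-180.0, -0.0, 81.4]
ft_force: [-0.4, 0.6, -1.9]
finger_gap: 45.4
grip_force: 31.5
(array([-0.25,  0.02,  0.07]), array([-0., -0., -0.]))
```

View pics/w2.png

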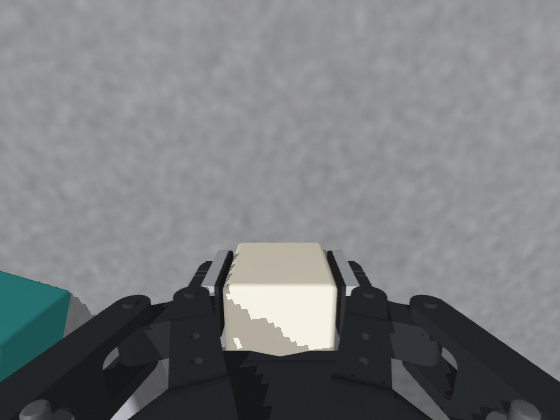

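The block is held squarely by its rear end (rows 245–350). Release, back off, close, and get behind it.

```bash
python3 -m handwheel '{"series":[[[0,0,0.1,0,0,0,0.3],[0,0,0.1,0,0,0,0.7],[0,0,0.1,0,0,0,1],[0,0,0.1,0,0,0,1],[0,0,0.1,0,0,0,1],[0,0,-4,0,0,0,1],[0,0,-7,0,0,0,0.5],[2,0,-7,0,0,0,0],[4,0,-7,0,0,0,0],[4,0,-5,0,0,0,0],[4,0,-2,0,0,0,0],[4,0,0,0,0,0,0]]]}' 30
```

```text
time: 6.92
tool_pos: [568.2, 147.1, 11.5]
tcp_rot: [-179.7, 0.1, 81.4]
ft_force: [-0.6, -0.6, -0.6]
finger_gap: -0.2
grip_force: 0.0
```

```bash
python3 -m handwheel '{"series":[[[-0.8,0,-0.3,0,0,0,0],[-1.4,0,-0.3,0,0,0,0],[-1.8,0,-0.3,0,0,0,0],[-2.2,0,-0.3,0,0,0,0],[-2.6,0,-0.3,0,0,0,0],[-3,0,-0.3,0,0,0,0],[-3.2,0,-0.3,0,0,0,0],[-3.4,0,-0.3,0,0,0,0],[-3.4,0,-0.3,0,0,0,0]]]}'
python3 - <<'E'
from h import *
from bench import status
p=status.sense()["tool_pos"][:2]-O;print("tcp plier",p@np.array([np.cos(TH),np.sin(TH)]),p@np.array([-np.sin(TH),np.cos(TH)]))
E
```

```text
time: 8.05
tool_pos: [565.6, 113.7, 18.6]
tcp_rot: [-180.0, 0.0, 81.4]
ft_force: [-0.3, 0.7, -0.2]
finger_gap: -0.2
grip_force: 0.2
tcp plier 2.2288577552550244 146.12334475508086
```

```bash
python3 -m handwheel '{"series":[[[-0.15,0,0,0,0,0,0],[-0.3,0,0,0,0,0,0],[-0.45,0,0,0,0,0,0],[-0.6,0,0,0,0,0,0],[-0.7,0,0,0,0,0,0],[-0.7,0,0,0,0,0,0]]]}'
python3 -m handwheel '{"series":[[[-0.1,0,0,0,0,0,0],[-0.2,0,0,0,0,0,0],[-0.2,0,0,0,0,0,0]]]}'
```

```text
time: 8.8
tool_pos: [564.7, 106.8, 18.8]
tcp_rot: [-180.0, 0.0, 81.4]
ft_force: [-0.5, 0.2, -0.6]
finger_gap: 0.1
grip_force: 0.0
time: 9.18
tool_pos: [564.4, 104.9, 18.8]
tcp_rot: [180.0, 0.0, 81.4]
ft_force: [-0.6, 0.5, -0.1]
finger_gap: -0.2
grip_force: 0.2
```

```bash
python3 -m handwheel '{"series":[[[-0.1,0,0,0,0,0,0],[-0.2,0,0,0,0,0,0],[-0.2,0,0,0,0,0,0]]]}'
python3 -m handwheel '{"series":[[[-0.1,0,0,0,0,0,0],[-0.2,0,0,0,0,0,0],[-0.2,0,0,0,0,0,0]]]}'
python3 - <<'E'
from h import *
from bench import eyes
for n in("scene","side"):
    s=eyes.snapshot(n); np.savez(f"pics/{n}3.npz",**s)
    c=proj(s,[*pl(5,100),50]).astype(int)
    m=mask(s,(10,20,60),(35,120,255),(c[0]-50,c[1]-50,c[0]+50,c[1]+50))
    for k in blobs(m,60):
        for q in cv2.approxPolyDP(k,1.5,True)[:,0]:
            p=ray(s,q,50)[:2]-O; print(n,q,(p@np.array([np.cos(TH),np.sin(TH)])).round(1),(p@np.array([-np.sin(TH),np.cos(TH)])).round(1))
E
```

```text
time: 9.55
tool_pos: [564.1, 103.7, 18.9]
tcp_rot: [-180.0, -0.1, 81.4]
ft_force: [-0.4, 4.2, 0.6]
finger_gap: -0.3
grip_force: 2.4
time: 9.93
tool_pos: [563.8, 103.6, 19.0]
tcp_rot: [-180.0, -0.2, 81.4]
ft_force: [0.2, 13.7, -0.0]
finger_gap: 0.2
grip_force: 6.9
scene [260 221] -16.1 35.0
scene [257 229] 14.4 33.0
scene [258 233] 28.5 37.9
scene [283 235] 28.2 97.9
scene [295 240] 42.0 127.8
scene [292 223] -18.2 114.2
scene [285 222] -19.9 96.8
scene [283 216] -42.5 88.9
scene [281 216] -41.9 84.0
scene [283 217] -38.6 89.4
scene [282 221] -22.8 89.0
scene [273 221] -20.1 66.9
scene [270 219] -26.8 58.4
scene [271 216] -38.8 59.1
scene [268 221] -18.6 54.7
side [312 194] 18.8 123.3
side [296 196] -22.8 120.7
side [297 209] -25.1 77.8
side [295 210] -30.5 75.1
side [298 216] -25.3 55.5
side [296 224] -32.9 31.5
side [290 222] -46.7 39.0
side [290 215] -44.5 60.6
side [288 213] -48.7 67.3
side [288 208] -47.1 83.2
side [294 206] -31.5 88.2
side [288 207] -46.8 86.5
side [289 219] -48.2 48.4
side [292 225] -42.9 29.4
side [298 223] -27.8 34.0
side [299 228] -27.1 18.8
side [301 228] -22.4 18.3
side [301 225] -21.3 27.3
side [304 223] -13.3 32.5
side [318 222] 20.8 32.2
```

Contact steady at 13.7 N with the TCP at plier y≈136, which is the expected home position. Back off, rise, and go to the outer side of the moving handle.

```bash
python3 -m handwheel '{"series":[[[1,0,0,0,0,0,0],[3,0,-0.5,0,0,0,0],[3,0,-5,0,0,0,0],[3,0,-10,0,0,0,0],[-1,-2,-12,0,0,0,0],[-6,-4,-12,0,0,0,0],[-11,-6,-12,0,0,0,0],[-16,-8,-12,0,0,0,0],[-21,-10,-12,0,0,0,0],[-25,-12,-12,0,0,0,0],[-27.6,-12.7,-12,0,0,0,0],[-27.6,-12.7,-12,0,0,0,0]]]}'
python3 - <<'E'
from h import *
print(rel([*pl(-125,-140),28],90+np.degrees(TH)))
from bench import eyes
for n in("scene","side"):
    s=eyes.snapshot(n); np.savez(f"pics/{n}4.npz",**s)
    c=proj(s,[*pl(5,80),50]).astype(int)
    m=mask(s,(10,20,60),(35,120,255),(c[0]-40,c[1]-40,c[0]+50,c[1]+40))
    for k in blobs(m,60)[:1]:
        for q in cv2.approxPolyDP(k,2,True)[:,0]:
            p=ray(s,q,50)[:2]-O; print(n,q,(p@np.array([np.cos(TH),np.sin(TH)])).round(1),(p@np.array([-np.sin(TH),np.cos(TH)])).round(1))
s=load("side4");a=load("scene4")
o=np.zeros((600,800,3),np.uint8);o[:,:480]=cv2.resize(s["img"][180:330,240:360],(480,600),interpolation=cv2.INTER_CUBIC);o[:260,480:]=cv2.resize(a["img"][180:245,220:300],(320,260),interpolation=cv2.INTER_CUBIC)
cv2.imwrite("pics/s4.png",o[:,:,::-1])
E
```

```text
time: 11.52
tool_pos: [397.0, -154.0, 139.5]
tcp_rot: [179.9, 0.0, 81.2]
ft_force: [0.3, 0.7, -0.6]
finger_gap: -0.2
grip_force: 0.0
(array([ 0.38, -0.05, 11.15]), array([ 0.001,  0.001, -0.003]))
scene [260 221] -16.1 35.0
scene [258 233] 28.5 37.9
scene [283 235] 28.2 97.9
scene [291 238] 36.3 117.8
scene [294 244] 55.8 127.0
scene [295 223] -19.1 121.5
scene [285 222] -19.9 96.8
scene [283 216] -42.5 88.9
scene [279 216] -41.3 79.0
scene [283 217] -38.6 89.4
scene [282 221] -22.8 89.0
scene [273 221] -20.1 66.9
scene [270 218] -30.7 57.8
scene [277 217] -36.7 74.6
scene [271 216] -38.8 59.1
scene [268 221] -18.6 54.7
side [312 194] 18.8 123.3
side [297 195] -19.8 123.8
side [296 210] -28.0 74.8
side [294 206] -31.5 88.2
side [288 207] -46.8 86.5
side [292 225] -42.9 29.4
side [298 222] -27.4 37.0
side [300 228] -24.8 18.5
side [304 223] -13.3 32.5
side [318 222] 20.8 32.2
```

View pics/s4.png

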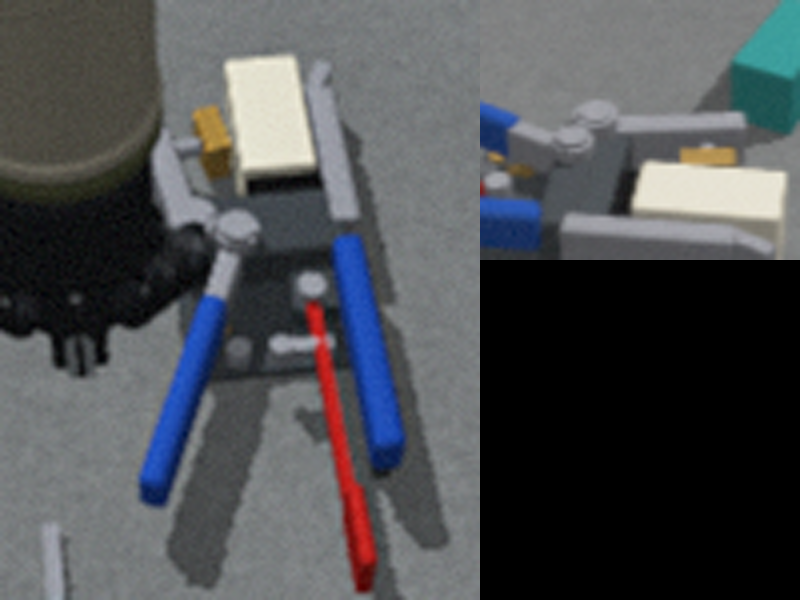

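The block sits home against the black stop (top face (228,62)–(315,170)), a few mm off the fixed jaw, and stays upright. Lower outside the handle and push.

```bash
python3 -m handwheel '{"series":[[[0.4,0,4,0,0,0,0],[0.4,0,8,0,0,0,0],[0.4,0,11,0,0,0,0],[0.4,0,11,0,0,0,0],[0.4,0.8,11,0,0,0,0],[0.4,1.6,11,0,0,0,0],[0.4,2.2,11,0,0,0,0],[0.4,2.8,11,0,0,0,0],[0.4,3.4,11,0,0,0,0],[0.4,4,11,0,0,0,0]]]}'
python3 -m handwheel '{"series":[[[0,0.5,0,0,0,0,0],[0,1,0,0,0,0,0],[0,1.5,0,0,0,0,0],[0,2,0,0,0,0,0]]]}'
```

```text
time: 12.88
tool_pos: [434.3, -154.8, 27.9]
tcp_rot: [-179.6, 0.0, 81.4]
ft_force: [-16.4, -3.1, 4.5]
finger_gap: -0.2
grip_force: 7.1
time: 13.38
tool_pos: [454.7, -158.0, 27.7]
tcp_rot: [-179.7, 0.0, 81.4]
ft_force: [-7.1, -2.4, -3.0]
finger_gap: -0.0
grip_force: 3.2
```

```bash
python3 -m handwheel '{"series":[[[0,0.4,0,0,0,0,0],[0,0.8,0,0,0,0,0],[0,1.1,0,0,0,0,0],[0,1.1,0,0,0,0,0]]]}'
python3 -m handwheel '{"series":[[[0,0.2,0,0,0,0,0],[0,0.4,0,0,0,0,0],[0,0.5,0,0,0,0,0],[0,0.5,0,0,0,0,0]]]}'
```

```text
time: 13.88
tool_pos: [468.7, -159.7, 29.3]
tcp_rot: [179.9, 0.0, 81.4]
ft_force: [0.7, -0.3, -0.1]
finger_gap: -0.1
grip_force: 0.0
time: 14.38
tool_pos: [472.5, -160.2, 28.7]
tcp_rot: [-180.0, -0.0, 81.4]
ft_force: [-2.0, -0.9, 1.5]
finger_gap: -0.3
grip_force: 1.1
```

```bash
python3 -m handwheel '{"series":[[[0,-1,0,0,0,0,0],[0,-3,0,0,0,0,0],[0,-3,-4,0,0,0,0],[0,-3,-9,0,0,0,0],[-2,-0.5,-10,0,0,0,0],[-4,2,-10,0,0,0,0],[-6,4.5,-10,0,0,0,0],[-6.9,7,-10,0,0,0,0],[-6.9,9,-10,0,0,0,0],[-6.9,9.6,-10,0,0,0,0],[-6.9,9.6,-10,0,0,0,0],[-6.9,9.6,-10,0,0,0,0]]]}'
python3 - <<'E'
from h import *
from bench import eyes
print(rel([*pl(46,-208),30],90+np.degrees(TH)))
for n in("scene","side"): s=eyes.snapshot(n); np.savez(f"pics/{n}5.npz",**s)
s=load("side5");a=load("scene5")
o=np.zeros((600,800,3),np.uint8);o[:,:480]=cv2.resize(s["img"][180:330,240:360],(480,600),interpolation=cv2.INTER_CUBIC);o[:260,480:]=cv2.resize(a["img"][180:245,220:300],(320,260),interpolation=cv2.INTER_CUBIC)
cv2.imwrite("pics/s5.png",o[:,:,::-1])
E
```

```text
time: 15.88
tool_pos: [556.7, -242.6, 128.7]
tcp_rot: [-180.0, -0.0, 81.4]
ft_force: [-1.2, -0.4, -0.2]
finger_gap: 0.3
grip_force: 0.0
(array([-0.06, -0.05,  9.87]), array([-0., -0., -0.]))
```

View pics/s5.png

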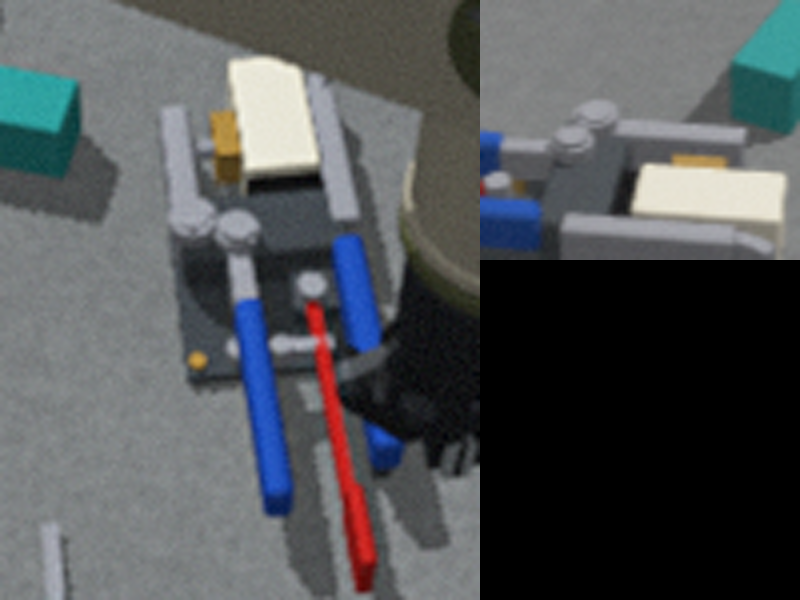

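The handle (265,400) is parallel to the fixed one and locked, and the die touches the block. Wait a bit more, then descend on the lever's +x side and pull.

```bash
python3 -m handwheel '{"series":[[[0,0,0,0,0,0,0],[0,0,0,0,0,0,0],[0,0,0,0,0,0,0],[0,0,0,0,0,0,0],[0,0,3,0,0,0,0],[0,0,6,0,0,0,0],[0,0,9,0,0,0,0],[0,0,9.7,0,0,0,0],[0,0,9.7,0,0,0,0],[0,-0.6,9.7,0,0,0,0],[0,-1.2,9.7,0,0,0,0],[0,-1.8,9.7,0,0,0,0]]]}'
python3 -m handwheel '{"series":[[[0,-0.5,0,0,0,0,0],[0,-1,0,0,0,0,0],[0,-1.5,0,0,0,0,0],[0,-2,0,0,0,0,0],[0,-2.5,0,0,0,0,0],[0,-3,0,0,0,0,0]]]}'
```

```text
time: 17.48
tool_pos: [539.5, -240.4, 32.6]
tcp_rot: [179.9, 0.0, 81.4]
ft_force: [0.6, 0.2, -0.8]
finger_gap: -0.1
grip_force: 0.0
time: 18.23
tool_pos: [509.1, -235.4, 31.4]
tcp_rot: [-179.9, -0.0, 81.4]
ft_force: [1.1, -0.4, -0.2]
finger_gap: 0.1
grip_force: 0.4
```

```bash
python3 -m handwheel '{"series":[[[0,-0.5,0,0,0,0,0],[0,-1,0,0,0,0,0],[0,-1.5,0,0,0,0,0]]]}'
python3 - <<'E'
from h import *
from bench import eyes
s=eyes.snapshot("side")
for c,lo,hi in(("blue",(105,150,60),(125,255,255)),("red",(0,170,80),(6,255,255))):
    for k in blobs(mask(s,lo,hi,(250,200,360,340)),30): print(c,cv2.contourArea(k),[x for x in cv2.minAreaRect(k)])
E
```

```text
time: 18.6
tool_pos: [494.5, -233.4, 31.6]
tcp_rot: [-180.0, -0.0, 81.4]
ft_force: [0.6, -0.6, -0.9]
finger_gap: -0.1
grip_force: 0.4
blue 356.0 [(285.4500427246094, 279.6500244140625), (8.22192096710205, 53.44248962402344), 18.434947967529297]
red 38.5 [(254.0, 335.0), (8.0, 6.0), 90.0]
```

The handle is back at its open position (blob at (285,280), as at the start). Let the lever return, then withdraw.

```bash
python3 -m handwheel '{"series":[[[0,1,0,0,0,0,0],[0,2,0,0,0,0,0],[0,3,0,0,0,0,0],[0,4,0,0,0,0,0],[0,5,0,0,0,0,0],[0,6.5,0,0,0,0,0],[0,7.5,0,0,0,0,0],[0,7.5,-5,0,0,0,0],[0,7.5,-11,0,0,0,0],[-3,10,-15,0,0,0,0],[-6,13,-17,0,0,0,0],[-6,13,-17,0,0,0,0]]]}'
python3 - <<'E'
from h import *
from bench import eyes
for n in("scene","side"): s=eyes.snapshot(n); np.savez(f"pics/{n}6.npz",**s)
s=load("side6");a=load("scene6")
for c,lo,hi in(("blue",(105,150,60),(125,255,255)),("red",(0,170,80),(6,255,255))):
    for k in blobs(mask(s,lo,hi,(250,200,350,340)),30): print(c,cv2.contourArea(k),[x for x in cv2.minAreaRect(k)])
o=np.zeros((600,800,3),np.uint8);o[:,:480]=cv2.resize(s["img"][180:330,240:360],(480,600),interpolation=cv2.INTER_CUBIC);o[:260,480:]=cv2.resize(a["img"][180:245,220:300],(320,260),interpolation=cv2.INTER_CUBIC)
o[300:540,480:]=cv2.resize(a["img"],(320,240))
cv2.imwrite("pics/s6.png",o[:,:,::-1])
E
```

```text
time: 20.15
tool_pos: [616.5, -315.0, 203.9]
tcp_rot: [179.8, 0.1, 81.3]
ft_force: [0.6, 0.0, -1.0]
finger_gap: 0.2
grip_force: 0.0
blue 460.0 [(331.2731628417969, 267.4414367675781), (58.66815185546875, 9.428810119628906), 77.90524291992188]
blue 356.5 [(285.4500427246094, 279.6499938964844), (8.221921920776367, 53.4424934387207), 18.434946060180664]
red 195.0 [(326.0577087402344, 296.2884826660156), (61.776588439941406, 5.88348388671875), 78.69007110595703]
red 36.5 [(254.0, 335.0), (8.0, 6.0), 90.0]
```

View pics/s6.png

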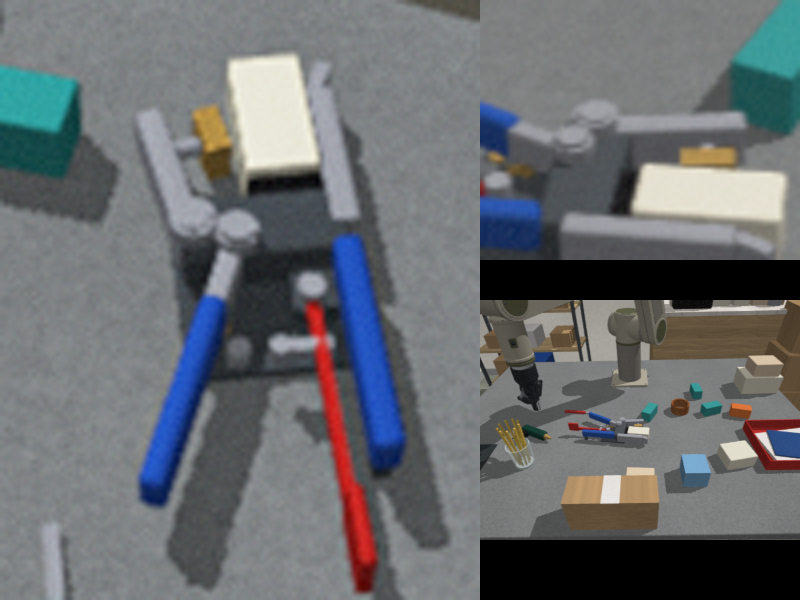

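The jaws and handles are open and the lever is back at rest. The block is home against the stop and flush with the fixed jaw, and the bystanders haven't moved. Handing in.

```bash
python3 -c "
from bench import r
print(r.hand_in())"
```

```text
the job is handed in; nothing more can be done
None
```

The block was stamped: slid home against the stop (about 14 N), locked under the die for over a second with the arm clear, then released and left home in the open jaws; handed in at about 20 s of the 72 s allowed, with no verdict returned.

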